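# Unload the pivot pin from the welding fixture

### The job

Free the pivot pin in the welding fixture: pull the fixture's pull-pin by its knob all the way out to its stop and leave it out, then draw the pivot pin out of its slanting bore, turn it until it lies level, and hold it still in the gripper a good 20 cm above the bench, clear of the fixture. Finish while still holding it there, and leave the other tools where they lie.

Things in the scene. Friction and masses are not known exactly. Their poses are not given: they have to be found in the camera images.
- fixture: welding fixture screwed to the bench: base plate 130 x 90 x 12 mm with a steel block leaning at 45 degrees between two cheeks (outer faces 30 mm either side of the middle); top corner 84 mm up. Origin at the centre of the plate's underside; z up. The bore lies in its x-z plane and rises along (0.707, 0, 0.707) in its frame, away from the robot. The pull-pin sticks out on its -y side.
- bore_mouth (a point): centre of the bore's open mouth in the block's 44 x 44 mm upper face, 68 mm above the bench, 21 mm from the fixture's origin towards its +x. The bore is blind, 22 mm wide and 50 mm deep.
- bore_bottom (a point): centre of the bore's blind bottom, 33 mm above the bench, 50 mm from the mouth along the bore
- lock_pin (a joint): travel of the pull-pin along the fixture's -y, m: 0 = in, sitting in the pivot pin's groove and locking it in the bore (starts at 0 to 0.0015); 0.018 = out at its stop; the pivot pin is free from about 0.008. Its spring works against a friction brake: pulling takes about 5.5 to 7 N all the way and it stays where it is left.
- lock_knob (a point): centre of the pull-pin's black round knob (22 mm diameter, 24 mm long, axis level along the fixture's y; the point moves with it), 48 mm above the bench; with the pin in, 68 mm from the fixture's middle towards its -y; its housing ends 16 mm short of this point. Nothing stands beside the knob in the fixture's x direction.
- pivot_pin: loose steel bar 20 mm in diameter, 128 mm long with its disc head (36 mm across, 8 mm thick); 0.22 to 0.45 kg, centre of mass about 70 mm from the foot. Origin at the centre of the foot (the end in the bore), z along it to the head. Groove 6 mm in diameter 16 to 28 mm from the foot. At the start it stands on the bore's bottom, with 65 mm of plain bar between the mouth and the head's weld bead.
- pin_mid (a point): middle of the pivot pin's length, on its axis, 64 mm from the foot
- pin_head (a point): centre of the pivot pin's outer head face, 128 mm from the foot
- try_square: bystander: steel try square lying flat, 172 x 100 x 16 mm; origin at the centre of its underside
- caliper: bystander: caliper lying flat, 80 x 202 x 16 mm; origin at the centre of its underside
- g_clamp: bystander: dark blue G-clamp lying flat, 103 x 186 x 18 mm; origin at the centre of its underside
- offcut_3: bystander: flat bar offcut of dark steel, 30 x 120 x 14 mm; origin at the centre of its underside
Not all that is in view belongs to the job. Of the things that look like the pivot_pin, the smallest one is meant.

How it is judged:
By the outcome, as a careful person would: the job done as asked, in the order asked, and still so for the second after the job is handed in, while the arm keeps its last pose, push and grip.
It also fails if it takes over 53 s, if anything falls off the work surface, if the arm or the gripper's body presses on something with over 40 N, if the wrist force passes 120 N, or if a joint passes its speed limit or range.

### The arm

A 6-joint arm with a two-finger parallel gripper is mounted at the origin on a cart in front of the work surface, level with it; the furniture and walls round the work are solid. World frame = base frame: x ahead of the robot, y to its left, z up, the work surface at z = 0. Lengths are in m, angles in rad, forces in N, time in s.
With the tool pointing down it reaches from about 0.275 to 0.85 m from the base axis. Payload 19 kg.
Tool frame: the origin (TCP) lies at the very end of the fingers, on their centre line; the grasp point (between the pads) lies 19 mm behind it; z points along the fingers, y is the direction in which the jaws open and shut (so a half turn about z gives the same grasp; the last joint's range is limited). The gripper opens to 85 mm and grips with 20 to 120 N. Pads are 22 mm wide; open, the fingers measure 114 mm over their backs; the gripper's body (76 mm by 85 mm) begins 54 mm behind the grasp point. The pads swing forward as they close: fully open they stand 13 mm farther back than shut.
Start: joints at [0.983, 0.15, 1.437, -0, 1.554, -0.134], TCP at [0.252, 0.517, 0.199] pointing down, gripper open.
Joint ranges: [-2.8, 2.8], [-0.68, 2.1], [0.12, 2.68], [-1.39, 4.53], [0.16, 2.79], [-2.81, 2.81]. Speed limits (rad/s): [1.89, 1.89, 2.22, 3.01, 3.01, 3.01].

### API

Orientations are given as a rotation vector (axis times angle).
In Python, from rig import r gives the robot as it stands.
- The arm moves only by the tool carry_out, never from a script. Its argument "moves" is one flat list of numbers, 7 for each row, row after row: the turn, a rotation vector about the tool's x, y, z in degrees, then the shift along the tool's x, y, z in cm, then the gripper command: -1 is fully open, 1 is shut, values between are in proportion. A call has exactly 10 rows; each row shifts and turns the pose as measured when the row begins, along the tool's axes as they then stand; what a row does not reach is not made up. A row lasts 1/8 s, in which the tool goes at most 62.5 mm and 10.7 degrees, less where a joint would pass 70% of its speed; a pose out of reach is approached as far as the arm can. A call with a gripper value outside its range is refused whole. The fingers move at their own pace and stop on an object; "newtons" is the grip in N (left out, the last holds). Time passes only in rows, so rows that do not move let the fingers close, or fill a call up. It gives the time, the measured TCP pose, the force and the opening at its end, in the units of the state.
- r.get_state(): the state, without advancing time (a new reading comes with each control period).
- r.read_camera(name): name is "side" or "top"; returns the picture (480x640x3 uint8, red, green, blue); there is no depth.
- r.get_calibration(name): a dict with "fx", "fy", "cx", "cy" (pixels), "k1" (the pictures are not rectified: a ray, as slopes to the right and down, at radius r is drawn at 1 + k1 r^2 times it, then the intrinsics apply), "R" (3x3) and "t" (3): a world point X has camera coordinates R X + t. Camera axes: x right, y down, z forward; pixel columns grow to the right and rows downward; lengths in m; the calibration is good to about 2 mm. A picture is of the moment at which its call begins. get_calibration takes no time and is no camera call.
- r.close_job(): hands the job in, once; it reports no verdict.
Trained networks look in the newest picture that a camera, given by its name, has taken for a name from the list of things; names that differ only in an ending like _2 or _b are one class to them, and where a whole thing is asked for, a point or a joint stands for the part that bears it (a point fixed in the world has none). Each returns a list of dicts, best first, with "score" (0 to 1); they miss things now and then, are a little off and sometimes report something else, mostly with a low value. They report only what shows in the picture. A call takes as long as a camera call. They do not tell look-alikes from the thing itself.
- r.find_in(name, camera): "bbox" ([left, top, right, bottom] as shares, 0 to 1, of the picture: columns of its width, rows of its height, round what is visible of it).
- r.outline_of(name, camera): "region" (480x640 bool, what is visible of it) and "bbox" ([left, top, right, bottom] as shares, 0 to 1, of the picture: columns of its width, rows of its height, round what is visible of it).
- r.spot_point(name, camera): "xy" ([column, row] as shares, 0 to 1, of the picture: columns of its width, rows of its height: a listed point, or the origin of a listed thing).
The state is a dict: "clock": time; "q": joint angles; "qvel": joint speeds; "joint_efforts": joint torques, N m; "position": TCP position; "eef_rot": TCP orientation; "force": force on the tool from outside, world axes, zero at the start; "moment": the same for the moment, N m; "grip_width": finger opening in m.
Only numpy, scipy, OpenCV 4.12 (cv2) and the standard library are available. Lean on these libraries where they do the work, as an engineer would, in place of code of your own. Each camera call takes 0.05 s, during which the arm holds its last target. There are 200 camera calls.

## Working session

There is one attempt and no reset: what is moved stays moved. The work goes in short steps, Python scripts to look and compute and a tool call to move; the robot and the scene stay as the last step left them, time stands still between calls to the robot, and variables do not carry over. Pictures are saved under pics/ and viewed, about 8 in all and at most 12, crops included, and the job is handed in when it is done.

Besides the shell and the picture viewer there is one more tool, called after "Request:" as name(argument=value, ...) on one line, values as JSON. carry_out: Moves the arm, as the interface text tells. Its arguments: {"type":"object","properties":{"moves":{"type":"array","items":{"type":"number"}},"newtons":{"type":"number"}},"required":["moves"]}

```bash
mkdir -p pics; ls
python3 - <<'E'
from rig import r
import cv2,numpy as np
s=r.get_state();print({k:np.round(v,3) for k,v in s.items()})
ims=[]
for c in("side","top"):
    im=r.read_camera(c);ims.append(im)
    cv2.imwrite(f"pics/{c}0.png",im[:,:,::-1])
    k=r.get_calibration(c);print(c,k)
    for n in["fixture","lock_knob","bore_mouth","pivot_pin","pin_head","pin_mid"]:
        print(n,[(round(d['score'],2),np.round(np.array(d['xy'])*[640,480],1).tolist()) for d in r.spot_point(n,c)][:5])
    print("bbox",[(round(d['score'],2),np.round(np.array(d['bbox'])*[640,480,640,480]).tolist()) for d in r.find_in("pivot_pin",c)])
E
```

```text
pics
{'clock': np.float64(0.0), 'q': array([ 0.983,  0.151,  1.438, -0.   ,  1.554, -0.134]), 'qvel': array([ 0.001, -0.   , -0.002, -0.001, -0.001, -0.   ]), 'joint_efforts': array([ 3.0000e-03, -7.1302e+01, -5.7090e+01,  0.0000e+00,  8.0000e-03,
       -0.0000e+00]), 'position': array([0.252, 0.517, 0.198]), 'eef_rot': array([-7.070e-01, -3.061e+00,  2.000e-03]), 'force': array([-0.164,  0.198,  0.246]), 'moment': array([-0.001, -0.02 ,  0.022]), 'grip_width': np.float64(0.085)}
side {'fx': 507.4731777245872, 'fy': 507.4731777245872, 'cx': 309.3329651696983, 'cy': 242.55143896737317, 'k1': -0.13729899174556295, 'R': array([[ 0.8552634 , -0.51816724,  0.00521813],
       [-0.22714057, -0.38392084, -0.89499271],
       [ 0.46575925,  0.76426926, -0.44605025]]), 't': array([-0.28395164,  0.32425849,  1.07091121])}
fixture [(0.78, [313.1, 272.8]), (0.2, [318.4, 251.0])]
lock_knob [(0.63, [328.3, 259.7])]
bore_mouth [(0.81, [318.7, 249.0])]
pivot_pin [(0.8, [199.7, 233.2]), (0.64, [226.8, 267.8])]
pin_head [(0.7, [238.6, 239.3]), (0.67, [324.3, 225.5]), (0.63, [231.4, 216.6])]
pin_mid [
[... 318 characters left out ...]
908896, 'R': array([[-0.02849116, -0.99958062,  0.00518137],
       [-0.99320546,  0.02772358, -0.11302353],
       [ 0.11283249, -0.00836633, -0.9935788 ]]), 't': array([0.33352465, 0.52260757, 1.2197251 ])}
fixture [(0.87, [325.1, 246.0])]
lock_knob [(0.59, [347.3, 226.4])]
bore_mouth [(0.56, [319.4, 236.3])]
pivot_pin [(0.82, [331.1, 247.4]), (0.82, [280.2, 337.3]), (0.58, [165.9, 341.1])]
pin_head [(0.9, [222.3, 297.9]), (0.75, [303.8, 209.6]), (0.75, [326.6, 169.7]), (0.64, [135.1, 275.1])]
pin_mid [(0.9, [147.5, 305.1]), (0.64, [315.8, 231.4]), (0.55, [250.2, 320.3])]
bbox [(0.79, [128.0, 271.0, 168.0, 341.0]), (0.68, [299.0, 208.0, 323.0, 237.0]), (0.59, [212.0, 290.0, 284.0, 340.0])]
```

Run:
```python
import cv2
a=cv2.imread("pics/top0.png");b=cv2.imread("pics/side0.png")
cv2.imwrite("pics/v1.png",cv2.resize(a,(800,600),interpolation=cv2.INTER_CUBIC))
c1=cv2.resize(a[180:280,260:380],(480,400),interpolation=cv2.INTER_CUBIC)
c2=cv2.resize(b[200:300,190:390],(800,400),interpolation=cv2.INTER_CUBIC)
cv2.imwrite("pics/v2.png",c2);cv2.imwrite("pics/v3.png",c1)
```

```text
(no output)
```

View pics/v1.png

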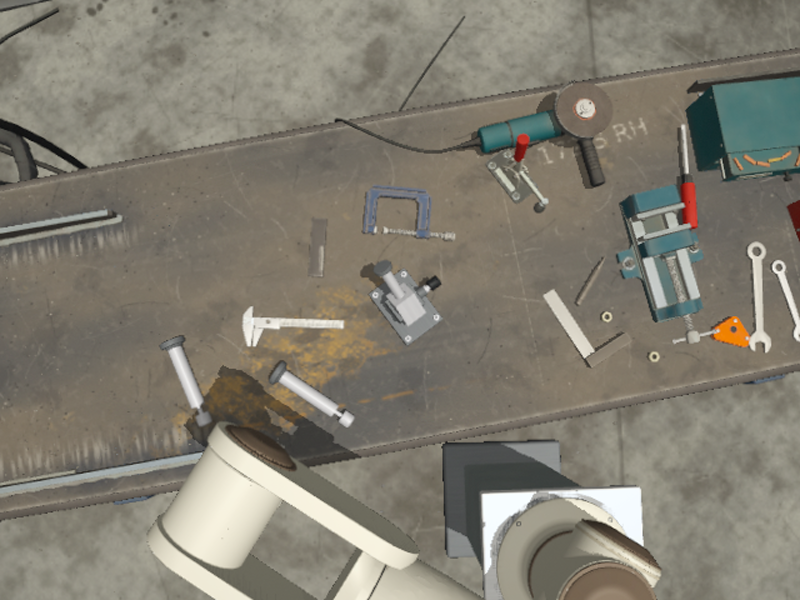

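View pics/v2.png

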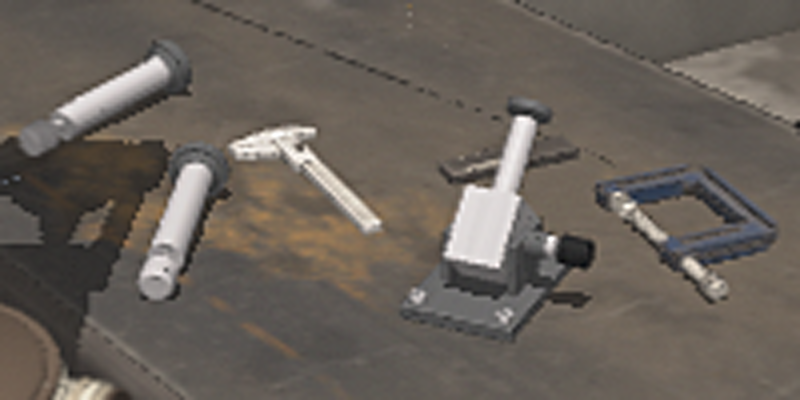

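View pics/v3.png

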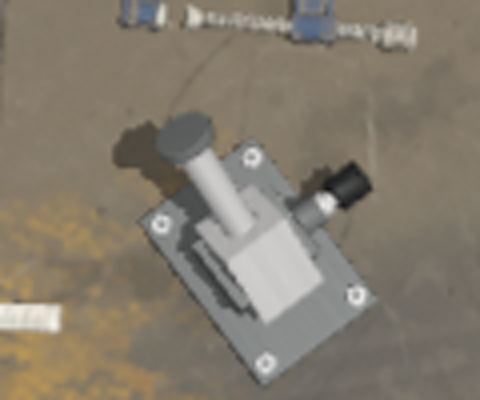

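The pivot pin candidates in the top picture (640x480 px) are three:
- The bar standing in the fixture, (299–323, 208–237).
- A loose bar at (128–168, 271–341).
- A loose bar at (212–284, 290–340).

The one in the fixture is the smallest. It is also the only one in a bore with the black knob at (347, 226), and both crops confirm this. Next I fit the fixture pose.

```bash
cat > h.py <<'E'
from rig import r
import numpy as np, cv2
from scipy.optimize import least_squares
from scipy.spatial.transform import Rotation as Ro
def proj(c,X):
    k=r.get_calibration(c);p=np.asarray(X)@k["R"].T+k["t"];s=p[:,:2]/p[:,2:]
    s=s*(1+k["k1"]*(s**2).sum(1,keepdims=True));return s*[k["fx"],k["fy"]]+[k["cx"],k["cy"]]
def W(p,F): 
    c,s=np.cos(p[2]),np.sin(p[2]);return np.asarray(F)@np.array([[c,-s,0],[s,c,0],[0,0,1]]).T+[p[0],p[1],0]
E
python3 - <<'E'
from h import *
u=.70711
bot=np.array([.021-.05*u,0,.0326]); head=bot+.128*np.array([u,0,u]);mid=bot+.064*np.array([u,0,u])
top=[([-.065,.045,.012],(295,235)),([.065,.045,.012],(295,235)),]
P=[("top",[.065,.045,.012],(295,235)),("top",[.065,-.045,.012],(323,214.5)),("top",[-.065,-.045,.012],(354.3,254.5)),("top",[-.065,.045,.012],(325.8,276.3)),
("top",[0,-.068,.048],(347.5,226.2)),("top",head,(306,213.5)),("top",[.021,0,.068],(319.4,236.3)),
("side",[0,-.068,.048],(334.2,262.7)),("side",head,(323,226)),("side",[.021,0,.068],(318.7,249)),("side",[0,0,0],(313.1,272.8)),("side",[-.065,.045,.012],(290.8,276)),("side",[-.065,-.045,.012],(315,282))]
f=lambda p:np.concatenate([(proj(c,W(p,[F]))[0]-q) for c,F,q in P])
s=least_squares(f,[.45,0,.6],loss="soft_l1");p=s.x
print(p,np.degrees(p[2]));print(np.round(f(p).reshape(-1,2),1))
for n,F in(("knob",[0,-.068,.048]),("head",head),("mid",mid)):print(n,W(p,[F]))
E
```

```text
[0.52295363 0.29460651 0.61489264] 35.23075309501469
[[-0.6 -0.2]
 [ 0.2 -1. ]
 [ 0.2  0.3]
 [-0.1  0.2]
 [-0.4  0.4]
 [-0.4 -0.3]
 [ 0.3 -1. ]
 [-0.   0.8]
 [ 0.   0.5]
 [-2.9  1.2]
 [-0.3  0.2]
 [-0.6  0.4]
 [ 3.3  0.8]]
knob [[0.56218084 0.23906171 0.048     ]]
head [[0.58515938 0.33853787 0.12311008]]
mid [[0.54819346 0.31243156 0.07785504]]
```

```bash
cat >> h.py <<'E'
P0=np.array([.523,.2946,.6149]);u=np.sqrt(.5)
RF=Ro.from_euler("z",P0[2]).as_matrix()
d=RF@[u,0,u]
def rel(Rt,pt):
    s=r.get_state();R=Ro.from_rotvec(s["eef_rot"]).as_matrix()
    print("clock",s["clock"],"p",np.round(s["position"],4),"q",np.round(s["q"],2),"w",round(float(s["grip_width"]),4),"F",np.round(s["force"],1))
    print("turn deg",np.round(np.degrees(Ro.from_matrix(R.T@Rt).as_rotvec()),2),"shift now cm",np.round(100*R.T@(np.asarray(pt)-s["position"]),2),"shift in target axes",np.round(100*Rt.T@(np.asarray(pt)-s["position"]),2))
def frame(y,z):
    y=np.array(y,float);z=np.array(z,float);return np.column_stack([np.cross(y,z),y,z])
KN=RF@[0,-.069,.048]+[P0[0],P0[1],0]
RK={s:frame(s*RF[:,0],[0,0,-1]) for s in(1,-1)}
MO=RF@[.021,0,.068]+[P0[0],P0[1],0]
ZP=RF@[u,0,-u]
RP={s:frame(s*RF[:,1],ZP) for s in(1,-1)}
E
python3 - <<'E'
from h import *
print(Ro.from_rotvec(r.get_state()["eef_rot"]).as_matrix().round(3))
for s in(1,-1): rel(RK[s],KN+[0,0,.15-.019])
for s in(1,-1): print("pin");rel(RP[s],MO+.034*d+.019*ZP)
E
```

```text
[[-0.899  0.438 -0.   ]
 [ 0.438  0.899  0.   ]
 [ 0.     0.    -1.   ]]
clock 0.8 p [0.2521 0.5168 0.1986] q [ 0.98  0.15  1.44  0.    1.55 -0.13] w 0.0852 F [-0.6 -0.   0.7]
turn deg [-0.   -0.   28.77] shift now cm [-40.14 -11.42   1.96] shift in target axes [-40.68   9.31   1.96]
clock 0.8 p [0.2521 0.5168 0.1986] q [ 0.98  0.15  1.44  0.    1.55 -0.13] w 0.0852 F [-0.6 -0.   0.7]
turn deg [   0.     -0.   -151.23] shift now cm [-40.14 -11.42   1.96] shift in target axes [40.68 -9.31  1.96]
pin
clock 0.8 p [0.2521 0.5168 0.1986] q [ 0.98  0.15  1.44  0.    1.55 -0.13] w 0.0852 F [-0.6 -0.   0.7]
turn deg [-23.99 -40.55 -57.93] shift now cm [-36.91  -2.97  12.  ] shift in target axes [ -2.24 -33.78  19.21]
pin
clock 0.8 p [0.2521 0.5168 0.1986] q [ 0.98  0.15  1.44  0.    1.55 -0.13] w 0.0852 F [-0.6 -0.   0.7]
turn deg [-46.23  27.36 111.61] shift now cm [-36.91  -2.97  12.  ] shift in target axes [ 2.24 33.78 19.21]
```

Request:
carry_out(moves=[0,0,9.6,0,0,0,-1,0,0,9.6,0,0,0,-1,0,0,9.6,0,0,0,-1,0,0,0,-5.8,1.3,0,-1,0,0,0,-5.8,1.3,0,-1,0,0,0,-5.8,1.3,0,-1,0,0,0,-5.8,1.3,0,-1,0,0,0,-5.8,1.3,0,-1,0,0,0,-5.8,1.3,0,-1,0,0,0,-5.8,1.3,0,-1], newtons=60)

```text
clock: 2.05
position: [0.5621, 0.2265, 0.1991]
eef_rot: [1.462, 2.78, 0.003]
force: [1.0, 1.0, 0.4]
grip_width: 0.0854
```

Run:
```python
from h import *
rel(RK[1],KN+[0,0,-.019])
im=r.read_camera("top");cv2.imwrite("pics/t1.png",im[:,:,::-1])
```

```text
clock 2.05 p [0.5621 0.2265 0.1991] q [ 0.26  0.21  1.36  0.    1.56 -0.35] w 0.0854 F [1.  1.  0.4]
turn deg [ 0.11 -0.03 -0.71] shift now cm [ 0.92  0.69 17.01] shift in target axes [ 0.92  0.74 17.01]
```

Request:
carry_out(moves=[0,0,-0.7,0.9,0.7,0,-1,0,0,0,0,0,3,-1,0,0,0,0,0,3,-1,0,0,0,0,0,3,-1,0,0,0,0,0,0,-1,0,0,0,0,0,0,-1,0,0,0,0,0,0,-1,0,0,0,0,0,0,-1,0,0,0,0,0,0,-1,0,0,0,0,0,0,-1])

```text
clock: 3.35
position: [0.5683, 0.237, 0.1109]
eef_rot: [1.442, 2.784, 0.008]
force: [0.8, 1.0, -0.3]
grip_width: 0.0852
```

Run:
```python
from h import *
rel(RK[1],KN+[0,0,-.019])
a=r.read_camera("top")[170:290,260:400];b=r.read_camera("side")[170:290,250:390]
z=lambda i:cv2.resize(i,(400,343),interpolation=cv2.INTER_CUBIC)
cv2.imwrite("pics/v4.png",np.hstack([z(a),z(b)])[:,:,::-1])
for c in("top","side"):
    print(c,proj(c,[KN,KN+[0,0,.048]]).round(1).tolist(),[(round(x['score'],2),(np.array(x['xy'])*[640,480]).round(1).tolist()) for x in r.spot_point("lock_knob",c)])
```

```text
clock 3.35 p [0.5683 0.237  0.1109] q [ 0.27  0.27  1.47 -0.    1.39 -0.34] w 0.0852 F [ 0.8  1.  -0.3]
turn deg [ 0.43  0.19 -0.01] shift now cm [ 0.45 -0.44  8.18] shift in target axes [ 0.42 -0.37  8.19]
top [[347.4, 226.3], [348.8, 223.4]] []
side [[334.5, 263.6], [335.0, 249.1]] [(0.54, [330.8, 260.8])]
```

View pics/v4.png

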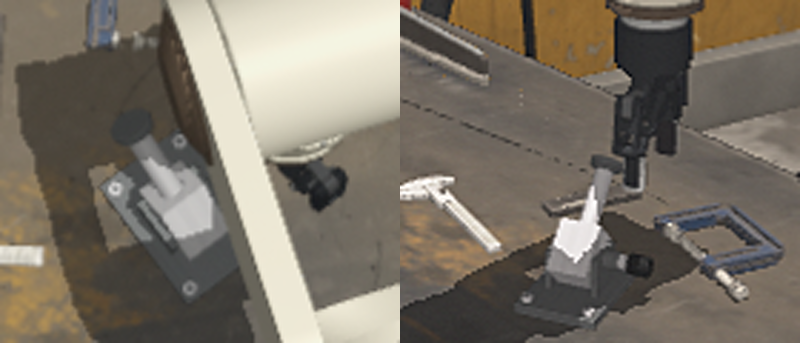

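Request:
carry_out(moves=[0.4,0.2,0,0.4,-0.4,0,-1,0,0,0,0,0,0,-1,0,0,0,0,0,2,-1,0,0,0,0,0,2,-1,0,0,0,0,0,2,-1,0,0,0,0,0,0,-1,0,0,0,0,0,0,-1,0,0,0,0,0,0,-1,0,0,0,0,0,0,-1,0,0,0,0,0,0,-1])

```text
clock: 4.8
position: [0.5633, 0.2384, 0.0521]
eef_rot: [1.444, 2.788, 0.004]
force: [0.0, 0.6, 0.7]
grip_width: 0.0856
```

Run:
```python
from h import *
rel(RK[1],KN+[0,0,-.019])
```

```text
clock 4.8 p [0.5633 0.2384 0.0521] q [ 0.27  0.31  1.54  0.    1.28 -0.34] w 0.0856 F [0.  0.6 0.7]
turn deg [ 0.18  0.04 -0.  ] shift now cm [ 0.01 -0.06  2.31] shift in target axes [ 0.01 -0.05  2.31]
```

Request:
carry_out(moves=[0,0,0,0,0,1.2,-1,0,0,0,0,0,1.1,-1,0,0,0,0,0,0,-1,0,0,0,0,0,0,0,0,0,0,0,0,0,0.4,0,0,0,0,0,0,1,0,0,0,0,0,0,1,0,0,0,0,0,0,1,0,0,0,0,0,0,1,0,0,0,0,0,0,1], newtons=50)

```text
clock: 6.05
position: [0.5634, 0.2385, 0.0276]
eef_rot: [1.444, 2.788, 0.004]
force: [0.5, 0.4, 0.2]
grip_width: -0.0001
```

Run:
```python
from h import *
rel(RK[1],KN+[0,0,-.019])
```

```text
clock 6.05 p [0.5634 0.2385 0.0276] q [ 0.27  0.33  1.57  0.    1.24 -0.34] w -0.0001 F [0.5 0.4 0.2]
turn deg [0.19 0.04 0.  ] shift now cm [ 0.01 -0.06 -0.14] shift in target axes [ 0.01 -0.06 -0.14]
```

Run:
```python
from h import *
s=r.get_state();g=s["position"]+[0,0,.019]
b=r.read_camera("side");cv2.imwrite("pics/s2.png",b[:,:,::-1])
a=r.read_camera("top")
z=lambda i:cv2.resize(i,(400,400),interpolation=cv2.INTER_CUBIC)
cv2.imwrite("pics/v5.png",np.hstack([z(a[190:270,310:390]),z(b[210:290,290:370])])[:,:,::-1])
print(proj("side",[s["position"],g,KN]).round(1),proj("top",[g]).round(1))
```

```text
[[334.4 269.5]
 [334.6 263.9]
 [334.5 263.6]] [[347.2 226.2]]
```

View pics/v5.png

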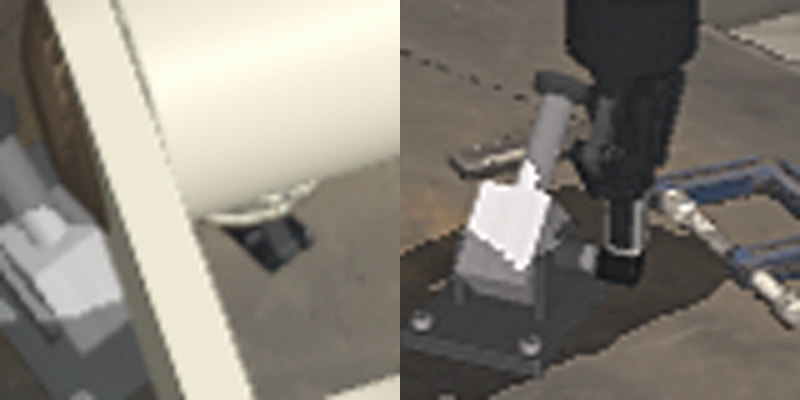

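Run:
```python
import cv2,numpy as np
b=cv2.imread("pics/s2.png")[235:280,315:355];c=cv2.imread("pics/side0.png")[235:280,315:355]
z=lambda i:cv2.resize((255*(i/255.)**.45).astype(np.uint8),(400,450),interpolation=cv2.INTER_NEAREST)
cv2.imwrite("pics/v6.png",np.hstack([z(c),z(b)]))
```

```text
(no output)
```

View pics/v6.png

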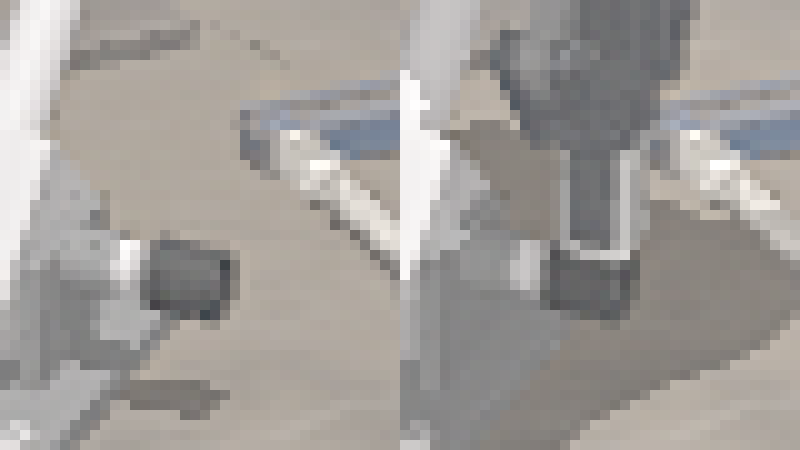

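The enlarged crop shows the shut fingertips ending at about (335, 260), just above the knob, which spans 260–267. The reported TCP projects to (334, 269.5). So the tips really sit about 28 mm higher than the reported pose, which explains the empty grip. I'll open and go lower, and check against the picture before closing.

Request:
carry_out(moves=[0,0,0,0,0,-1,-1,0,0,0,0,0,0,-1,0,0,0,0,0,0,-1,0,0,0,0,0,0,-1,0,0,0,0,0,0,-1,0,0,0,0,0,1,-1,0,0,0,0,0,1,-1,0,0,0,0,0,0,-1,0,0,0,0,0,0,-1,0,0,0,0,0,0,-1])

```text
clock: 7.4
position: [0.5631, 0.2384, 0.0163]
eef_rot: [1.444, 2.788, 0.003]
force: [-0.5, 0.4, -0.4]
grip_width: 0.0853
```

Run:
```python
from h import *
rel(RK[1],KN+[0,0,-.019])
b=r.read_camera("side");cv2.imwrite("pics/s3.png",b[:,:,::-1])
R=Ro.from_rotvec(r.get_state()["eef_rot"]).as_matrix();p=r.get_state()["position"]
# fingertips open: +-50mm along y (outer part), 13mm back
print(proj("side",[p+R@[0,.05,-.013],p+R@[0,-.05,-.013],p]).round(1))
c=b[220:280,295:375]
cv2.imwrite("pics/v7.png",cv2.resize((255*(c/255.)**.5).astype(np.uint8),(800,600),interpolation=cv2.INTER_NEAREST)[:,:,::-1])
```

```text
clock 7.4 p [0.5631 0.2384 0.0163] q [ 0.27  0.34  1.58  0.    1.22 -0.34] w 0.0853 F [-0.5  0.4 -0.4]
turn deg [ 0.14  0.02 -0.  ] shift now cm [ 0.   -0.03 -1.27] shift in target axes [ 0.01 -0.03 -1.27]
[[340.3 261.6]
 [328.2 276.9]
 [334.3 272.9]]
```

View pics/v7.png

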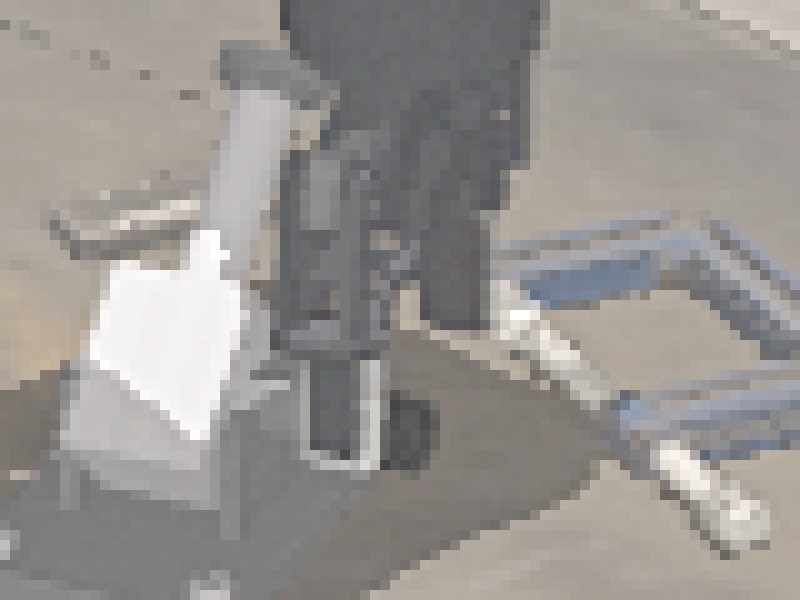

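Near fingertip at (329, 267) against a predicted (328, 277), and far one at (340, 253) against a predicted 262. Both show the fingers about 30 mm short of the reported TCP. Descending 1.7 cm more, then closing.

Request:
carry_out(moves=[0,0,0,0,0,0.9,-1,0,0,0,0,0,0.8,-1,0,0,0,0,0,0,-1,0,0,0,0,0,0,0,0,0,0,0,0,0,0.4,0,0,0,0,0,0,1,0,0,0,0,0,0,1,0,0,0,0,0,0,1,0,0,0,0,0,0,1,0,0,0,0,0,0,1], newtons=60)

```text
clock: 8.7
position: [0.5648, 0.2394, -0.0011]
eef_rot: [1.443, 2.786, 0.009]
force: [1.0, 0.7, -2.6]
grip_width: 0.0197
```

Run:
```python
from h import *
rel(RK[1],KN+[0,0,-.049])
```

```text
clock 8.7 p [ 0.5648  0.2394 -0.0011] q [ 0.27  0.36  1.59  0.    1.18 -0.34] w 0.0197 F [ 1.   0.7 -2.6]
turn deg [0.4  0.06 0.01] shift now cm [ 0.02 -0.24 -0.01] shift in target axes [ 0.02 -0.24 -0.01]
```

Request:
carry_out(moves=[0,0,0,-0.4,0,0,1,0,0,0,-0.4,0,0,1,0,0,0,-0.4,0,0,1,0,0,0,0,0,0,1,0,0,0,0,0,0,1,0,0,0,0,0,0,1,0,0,0,0,0,0,1,0,0,0,0,0,0,1,0,0,0,0,0,0,1,0,0,0,0,0,0,1])

```text
clock: 9.95
position: [0.571, 0.2308, -0.0011]
eef_rot: [1.443, 2.789, 0.011]
force: [1.3, 1.6, -2.0]
grip_width: 0.0199
```

Run:
```python
from h import *
rel(RK[1],KN+[0,0,-.049]-RF[:,1]*.018)
print("F in fixture",RF.T@r.get_state()["force"])
```

```text
clock 9.95 p [ 0.571   0.2308 -0.0011] q [ 0.26  0.37  1.59  0.    1.18 -0.36] w 0.0199 F [ 1.3  1.6 -2. ]
turn deg [ 0.4  -0.1   0.04] shift now cm [-0.72 -0.24 -0.01] shift in target axes [-0.72 -0.24 -0.01]
F in fixture [ 1.95328493  0.52138221 -1.99521686]
```

Request:
carry_out(moves=[0,0,0,-0.4,0,0,1,0,0,0,-0.4,0,0,1,0,0,0,-0.3,0,0,1,0,0,0,-0.3,0,0,1,0,0,0,-0.3,0,0,1,0,0,0,-0.3,0,0,1,0,0,0,-0.3,0,0,1,0,0,0,-0.3,0,0,1,0,0,0,-0.3,0,0,1,0,0,0,-0.3,0,0,1])

```text
clock: 11.2
position: [0.5745, 0.2256, -0.0013]
eef_rot: [-1.419, -2.762, -0.034]
force: [-14.5, 21.4, 5.2]
grip_width: 0.0195
```

Run:
```python
from h import *
rel(RK[1],KN+[0,0,-.049]-RF[:,1]*.018)
print("F in fixture",RF.T@r.get_state()["force"])
```

```text
clock 11.2 p [ 0.5745  0.2256 -0.0013] q [ 0.23  0.38  1.57  0.04  1.21 -0.41] w 0.0195 F [-14.5  21.4   5.2]
turn deg [ 0.17 -2.41  0.41] shift now cm [-0.09 -0.22 -0.04] shift in target axes [-0.1  -0.22 -0.03]
F in fixture [ 0.47052726 25.86822344  5.23063139]
```

Request:
carry_out(moves=[0,0,0,0,0,0,-1,0,0,0,0,0,0,-1,0,0,0,0,0,0,-1,0,0,0,0,0,0,-1,0,0,0,0,0,0,-1,0,0,0,0,0,-3,-1,0,0,0,0,0,-5,-1,0,0,0,0,0,-5,-1,0,0,0,0,0,-5,-1,0,0,0,0,0,-2,-1])

```text
clock: 12.45
position: [0.5781, 0.2173, 0.2031]
eef_rot: [-1.418, -2.76, -0.03]
force: [-0.5, -0.5, -0.6]
grip_width: 0.0856
```

Run:
```python
from h import *
G=MO+.034*d
rel(RP[1],G+(.049-.09)*ZP)
r.read_camera("side");r.read_camera("top")
for c in("side","top"):
    o=RF@[0,-.086,.048]+[P0[0],P0[1],0]
    print(c,"out",proj(c,[o]).round(1),"in",proj(c,[KN+RF[:,1]*.001]).round(1),[(round(x['score'],2),(np.array(x['xy'])*[640,480]).round(1).tolist()) for x in r.spot_point("lock_knob",c)])
```

```text
clock 12.45 p [0.5781 0.2173 0.2031] q [ 0.21  0.25  1.31  0.04  1.6  -0.41] w 0.0856 F [-0.5 -0.5 -0.6]
turn deg [-33.32 -37.19 -85.51] shift now cm [9.12 1.63 8.6 ] shift in target axes [4.7  9.49 6.91]
side out [[339.9 264.7]] in [[334.2 263.5]] [(0.62, [335.9, 263.6])]
top out [[352.9 222.2]] in [[347.1 226.6]] [(0.48, [319.3, 235.9]), (0.43, [351.4, 223.0])]
```

Request:
carry_out(moves=[-3.3,-3.7,-8.5,0,0,0,-1,-3.3,-3.7,-8.5,0,0,0,-1,-3.3,-3.7,-8.5,0,0,0,-1,-3.3,-3.7,-8.5,0,0,0,-1,-3.3,-3.7,-8.5,0,0,0,-1,-3.3,-3.7,-8.5,0,0,0,-1,-3.3,-3.7,-8.5,0,0,0,-1,-3.3,-3.7,-8.5,0,0,0,-1,-3.3,-3.7,-8.5,0,0,0,-1,-3.3,-3.7,-8.5,0,0,0,-1])

```text
clock: 13.9
position: [0.5706, 0.218, 0.1804]
eef_rot: [-0.671, 2.334, 0.296]
force: [0.1, 0.7, -1.0]
grip_width: 0.0855
```

Run:
```python
from h import *
G=MO+.034*d
rel(RP[1],G+(.049-.09)*ZP)
```

```text
clock 13.9 p [0.5706 0.218  0.1804] q [ 0.02 -0.2   2.    0.56  0.77 -2.41] w 0.0855 F [ 0.1  0.7 -1. ]
turn deg [-0.54 -2.9  -2.95] shift now cm [2.85 8.91 5.76] shift in target axes [2.68 9.   5.71]
```

Request:
carry_out(moves=[-0.5,-2.9,-2.9,0,0,0,-1,0,0,0,0,3,0,-1,0,0,0,0,3,0,-1,0,0,0,0,3,0,-1,0,0,0,1.4,0,2,-1,0,0,0,1.3,0,2,-1,0,0,0,0,0,1,-1,0,0,0,0,0,0,-1,0,0,0,0,0,0,-1,0,0,0,0,0,0,-1])

```text
clock: 15.15
position: [0.5258, 0.2997, 0.1123]
eef_rot: [-0.717, 2.278, 0.297]
force: [0.2, 0.0, -0.2]
grip_width: 0.0853
```

Run:
```python
from h import *
G=MO+.034*d
rel(RP[1],G+(.049-.09)*ZP)
b=r.read_camera("side");cv2.imwrite("pics/s4.png",b[:,:,::-1])
R=Ro.from_rotvec(r.get_state()["eef_rot"]).as_matrix();p=r.get_state()["position"]
e=[p+R@[0,s*.05,-.013] for s in(1,-1)]
print("reported",proj("side",e).round(1).tolist(),"tool-short",proj("side",[x-R[:,2]*.03 for x in e]).round(1).tolist(),"z-off",proj("side",[x+[0,0,.03] for x in e]).round(1).tolist())
c=b[170:290,260:420]
cv2.imwrite("pics/v8.png",cv2.resize((255*(c/255.)**.5).astype(np.uint8),(800,600),interpolation=cv2.INTER_NEAREST)[:,:,::-1])
```

```text
clock 15.15 p [0.5258 0.2997 0.1123] q [ 0.24 -0.16  2.15  0.58  0.49 -2.37] w 0.0853 F [ 0.2  0.  -0.2]
turn deg [-0.01 -0.67 -0.3 ] shift now cm [-1.39 -0.25  0.13] shift in target axes [-1.39 -0.26  0.15]
reported [[296.4, 234.2], [327.8, 240.5]] tool-short [[293.3, 230.4], [325.2, 236.7]] z-off [[296.3, 224.9], [328.0, 231.1]]
```

View pics/v8.png

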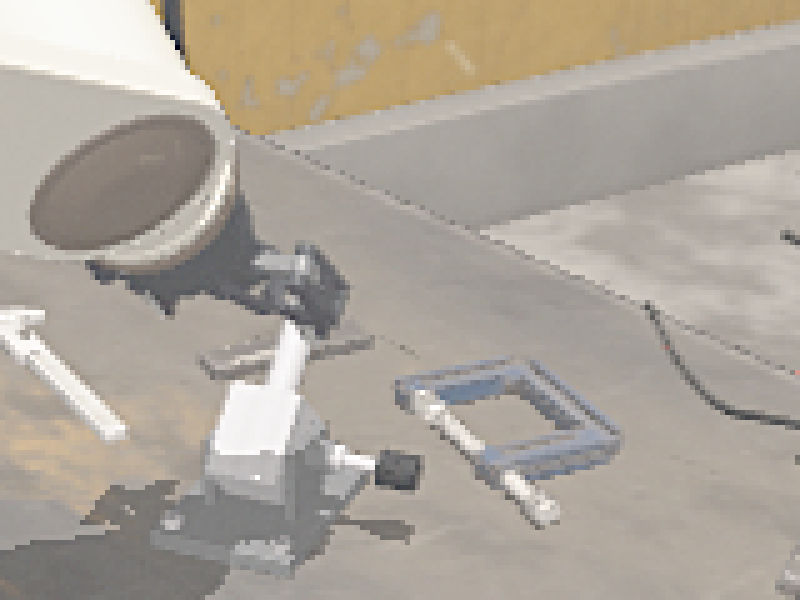

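The tool really is about 30 mm short along its own z. The near tip at (325, 237) matches the "tool-short" prediction of (325.2, 236.7). The knob at (339, 264) sits at its predicted out position of (339.9, 264.7). Approaching the bar.

Request:
carry_out(moves=[0,-0.7,-0.3,-1.4,-0.3,0,-1,0,0,0,0,0,0,-1,0,0,0,0,0,2,-1,0,0,0,0,0,2,-1,0,0,0,0,0,1,-1,0,0,0,0,0,0,-1,0,0,0,0,0,0,-1,0,0,0,0,0,0,-1,0,0,0,0,0,0,-1,0,0,0,0,0,0,-1])

```text
clock: 16.45
position: [0.5672, 0.3238, 0.0909]
eef_rot: [-0.718, 2.258, 0.297]
force: [0.5, -0.1, -0.4]
grip_width: 0.0854
```

Run:
```python
from h import *
G=MO+.034*d
rel(RP[1],G+(.049)*ZP)
```

```text
clock 16.45 p [0.5672 0.3238 0.0909] q [ 0.27 -0.03  2.09  0.67  0.4  -2.45] w 0.0854 F [ 0.5 -0.1 -0.4]
turn deg [-0.11  0.39  0.08] shift now cm [0.5  0.17 4.25] shift in target axes [0.48 0.16 4.26]
```

Request:
carry_out(moves=[0,0.3,0,0.4,0.2,0,-1,0,0,0,0,0,1.5,-1,0,0,0,0,0,1.5,-1,0,0,0,0,0,1.2,-1,0,0,0,0,0,0,-1,0,0,0,0,0,0,-1,0,0,0,0,0,0,-1,0,0,0,0,0,0,-1,0,0,0,0,0,0,-1,0,0,0,0,0,0,-1])

```text
clock: 17.7
position: [0.5877, 0.3412, 0.0586]
eef_rot: [-0.719, 2.262, 0.295]
force: [0.2, 0.3, 0.1]
grip_width: 0.0852
```

Run:
```python
from h import *
G=MO+.034*d
rel(RP[1],G+(.049)*ZP)
```

```text
clock 17.7 p [0.5877 0.3412 0.0586] q [ 0.3   0.08  2.06  0.75  0.33 -2.53] w 0.0852 F [0.2 0.3 0.1]
turn deg [-0.13  0.12  0.1 ] shift now cm [ 0.09 -0.07  0.08] shift in target axes [ 0.09 -0.07  0.08]
```

Request:
carry_out(moves=[0,0,0,0,0,0,0,0,0,0,0,0,0,0.4,0,0,0,0,0,0,1,0,0,0,0,0,0,1,0,0,0,0,0,0,1,0,0,0,0,0,0,1,0,0,0,0,0,0,1,0,0,0,0,0,0,1,0,0,0,0,0,0,1,0,0,0,0,0,0,1], newtons=90)

```text
clock: 18.95
position: [0.5873, 0.3417, 0.0586]
eef_rot: [-0.72, 2.262, 0.296]
force: [-2.5, 0.5, 1.2]
grip_width: 0.0175
```

Run:
```python
from h import *
G=MO+.034*d
rel(RP[1],G+(.049)*ZP)
R=Ro.from_rotvec(r.get_state()["eef_rot"]).as_matrix();print("d in tool",R.T@d,"F tool",R.T@r.get_state()["force"])
```

```text
clock 18.95 p [0.5873 0.3417 0.0586] q [ 0.3   0.08  2.06  0.76  0.33 -2.53] w 0.0175 F [-2.5  0.5  1.2]
turn deg [-0.06  0.11  0.09] shift now cm [ 0.09 -0.13  0.09] shift in target axes [ 0.09 -0.13  0.09]
d in tool [-0.99999691 -0.00156593  0.0019289 ] F tool [ 0.3968316   1.86367797 -2.13888217]
```

Request:
carry_out(moves=[0,0,0,-0.6,0,0,1,0,0,0,-0.6,0,0,1,0,0,0,-0.6,0,0,1,0,0,0,-0.6,0,0,1,0,0,0,-0.6,0,0,1,0,0,0,0,0,0,1,0,0,0,0,0,0,1,0,0,0,0,0,0,1,0,0,0,0,0,0,1,0,0,0,0,0,0,1])

```text
clock: 20.2
position: [0.6054, 0.3543, 0.0801]
eef_rot: [-0.72, 2.264, 0.296]
force: [-0.7, -0.0, -3.3]
grip_width: 0.0171
```

Run:
```python
from h import *
G=MO+.034*d
rel(RP[1],G+(.049)*ZP+.08*d)
R=Ro.from_rotvec(r.get_state()["eef_rot"]).as_matrix();print("F tool",R.T@r.get_state()["force"])
```

```text
clock 20.2 p [0.6054 0.3543 0.0801] q [ 0.31  0.09  1.99  0.63  0.36 -2.39] w 0.0171 F [-0.7 -0.  -3.3]
turn deg [-0.07 -0.    0.09] shift now cm [-4.84 -0.13  0.05] shift in target axes [-4.84 -0.13  0.05]
F tool [2.763115   0.38615813 1.95175453]
```

Request:
carry_out(moves=[0,0,0,-0.8,0,0,1,0,0,0,-0.8,0,0,1,0,0,0,-0.8,0,0,1,0,0,0,-0.8,0,0,1,0,0,0,-0.8,0,0,1,0,0,0,-0.8,0,0,1,0,0,0,-0.8,0,0,1,0,0,0,-0.8,0,0,1,0,0,0,0,0,0,1,0,0,0,0,0,0,1])

```text
clock: 21.45
position: [0.6452, 0.3826, 0.129]
eef_rot: [-0.72, 2.264, 0.296]
force: [0.5, 0.5, -2.8]
grip_width: 0.0173
```

Run:
```python
from h import *
G=MO+.034*d
rel(RP[1],G+(.049)*ZP+.08*d)
```

```text
clock 21.45 p [0.6452 0.3826 0.129 ] q [ 0.34  0.12  1.84  0.45  0.45 -2.17] w 0.0173 F [ 0.5  0.5 -2.8]
turn deg [-0.07  0.02  0.09] shift now cm [ 2.07 -0.13  0.05] shift in target axes [ 2.07 -0.14  0.05]
```

Request:
carry_out(moves=[0,0,0,-2,0,-2,1,0,0,0,-2.6,0,-2.6,1,0,0,0,-2.6,0,-2.6,1,0,0,0,-2,0,-2,1,0,0,0,-1,0,-1,1,0,9,0,0,0,0,1,0,9,0,0,0,0,1,0,9,0,0,0,0,1,0,9,0,0,0,0,1,0,7,0,0,0,0,1])

```text
clock: 22.7
position: [0.6407, 0.38, 0.2714]
eef_rot: [-0.946, 2.991, 0.002]
force: [1.1, 1.3, -2.7]
grip_width: 0.0171
```

Run:
```python
from h import *
rel(frame(RF[:,1],[0,0,-1]),[.60,.36,.26])
b=r.read_camera("side");t=r.read_camera("top")
z=lambda i:cv2.resize((255*(i/255.)**.7).astype(np.uint8),(400,400),interpolation=cv2.INTER_CUBIC)
cv2.imwrite("pics/v9.png",np.hstack([z(t[120:280,240:400]),z(b[130:290,240:400])])[:,:,::-1])
```

```text
clock 22.7 p [0.6407 0.38   0.2714] q [ 0.43  0.52  0.81  0.    1.81 -1.75] w 0.0171 F [ 1.1  1.3 -2.7]
turn deg [-0.02  0.28 -0.12] shift now cm [4.48 0.71 1.11] shift in target axes [4.48 0.72 1.14]
```

View pics/v9.png

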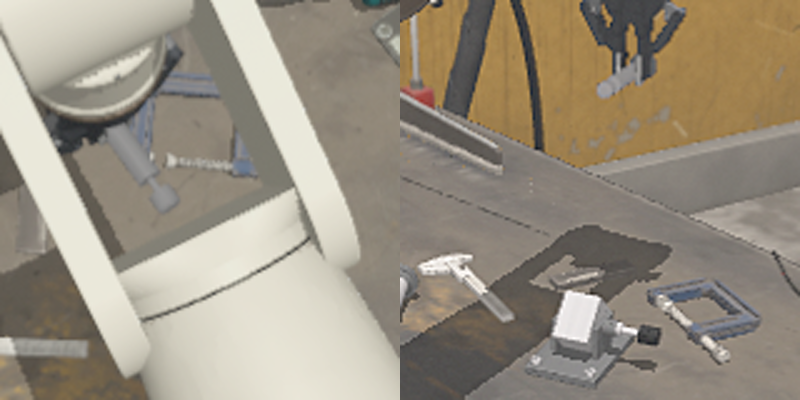

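Run:
```python
from h import *
s=r.get_state();R=Ro.from_rotvec(s["eef_rot"]).as_matrix();g=s["position"]-R[:,2]*.049;a=-R[:,0]
print("pos",s["position"],"grasp",g,"axis",a,"qvel",np.abs(s["qvel"]).max())
for t in(-6,0,6):
    b=a*np.cos(np.radians(t))+np.array([0,0,np.sin(np.radians(t))])
    print(t,"foot",[proj(c,[g-.083*b])[0].round(1).tolist() for c in("side","top")],"head",[proj(c,[g+.045*b])[0].round(1).tolist() for c in("side","top")])
b=r.read_camera("side")
for c in("side",):
    o=r.outline_of("pivot_pin",c)
    for x in o:
        m=x["region"];ys,xs=np.nonzero(m);print(round(x["score"],2),xs.min(),xs.max(),ys.min(),ys.max())
    for n in("lock_knob","pivot_pin"):print(n,[(round(x['score'],2),(np.array(x['xy'])*[640,480]).round(1).tolist()) for x in r.spot_point(n,c)])
c=b[140:185,300:360]
cv2.imwrite("pics/v10.png",cv2.resize((255*(c/255.)**.5).astype(np.uint8),(600,450),interpolation=cv2.INTER_NEAREST)[:,:,::-1])
```

```text
pos [0.64180939 0.38064742 0.26759223] grasp [0.64172343 0.38054658 0.31659205] axis [0.81784684 0.57543    0.00261893] qvel 0.16094323437580776
-6 foot [[322.0, 164.0], [307.3, 201.0]] head [[337.6, 156.6], [268.3, 150.8]]
0 foot [[321.9, 166.9], [307.5, 202.1]] head [[337.7, 155.1], [268.0, 150.0]]
6 foot [[321.9, 169.8], [307.4, 202.8]] head [[337.7, 153.7], [267.9, 149.4]]
0.76 196 236 211 237
0.73 225 246 235 274
lock_knob [(0.51, [334.2, 264.7])]
pivot_pin [(0.78, [226.8, 270.3]), (0.72, [196.9, 235.1]), (0.54, [320.4, 165.9]), (0.42, [316.5, 240.7])]
```

View pics/v10.png

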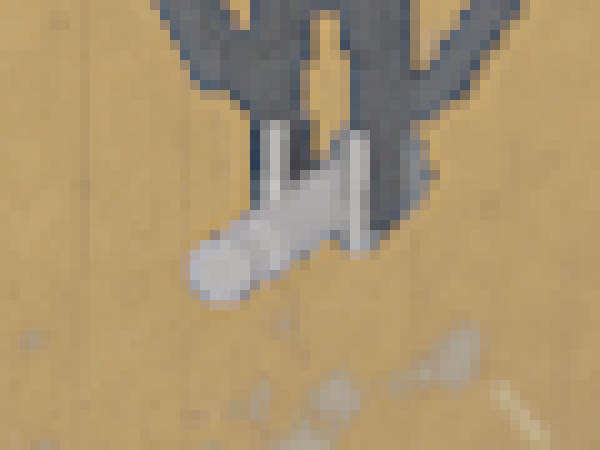

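Request:
carry_out(moves=[0,0,0,0,0,0,1,0,0,0,0,0,0,1,0,0,0,0,0,0,1,0,0,0,0,0,0,1,0,0,0,0,0,0,1,0,0,0,0,0,0,1,0,0,0,0,0,0,1,0,0,0,0,0,0,1,0,0,0,0,0,0,1,0,0,0,0,0,0,1])

```text
clock: 24.25
position: [0.6392, 0.3788, 0.2755]
eef_rot: [-0.942, 2.978, 0.007]
force: [-0.0, 0.2, -2.6]
grip_width: 0.0171
```

Run:
```python
from h import *
s=r.get_state();R=Ro.from_rotvec(s["eef_rot"]).as_matrix()
print(s["clock"],s["position"],"tilt",np.degrees(np.arcsin(-R[2,0])),"qv",np.abs(s["qvel"]).max(),s["grip_width"],s["force"])
b=r.read_camera("side")[130:290,240:400]
# knob blob: darkest pixels near the expected place
k=b[120:146,85:112].astype(int).sum(2)<130
ys,xs=np.nonzero(k);print("knob dark",xs.mean()+325,ys.mean()+250,len(xs))
k=cv2.imread("pics/side0.png")[250:276,315:352].astype(int).sum(2)<130
ys,xs=np.nonzero(k);print("at start",xs.mean()+315,ys.mean()+250,len(xs))
print("pred in/out 0.018",proj("side",[W(P0,[[0,-.068,.048]])[0],W(P0,[[0,-.086,.048]])[0]]).round(1))
```

```text
24.25 [0.63918643 0.378788   0.27552876] tilt 1.0568425547710085 qv 0.0015555335818956643 0.017107548388895232 [-0.0330683   0.24432229 -2.58930027]
knob dark 339.45238095238096 264.07142857142856 42
at start 334.2083333333333 263.5625 48
pred in/out 0.018 [[334.2 263.5]
 [339.9 264.7]]
```

Run:
```python
from rig import r
print(r.close_job())
s=r.get_state();print(s["clock"],s["position"],s["grip_width"])
```

```text
the job is handed in; nothing more can be done
None
the job is handed in; nothing more can be done
```

The job is done and handed in at about 24 s. The pull-pin is out at its stop, and the pivot pin is drawn from its bore and held level in the gripper.

**What I did**
- **First grip:** my first closing on the knob missed. The pictures showed the fingers about 30 mm shorter along the tool than the reported TCP, so I corrected for that in everything after.
- **Pull-pin:** I pulled the knob until the stop pushed back with about 26 N (the brake alone takes 5.5 to 7 N), then let go.
- **Pivot pin:** I gripped the bar square to its axis, drew it about 10 cm along the bore, raised it about 14 cm and turned it level.

**Last checks**
- **Height and level:** the pin's axis is about 0.32 m above the bench. It is about 1° off level by the arm's pose. A few moments earlier the foot's pixel matched a level pin.
- **Grip:** the arm was still. The fingers read 17.1 mm on the 20 mm bar, much the same offset as on the 22 mm knob, and the force fits a pin of about 0.27 kg.
- **Knob:** it stayed out, having moved 5.2 px against a predicted 5.7 px for the full 18 mm. The tool moved 16.9 mm. Since the knob may have started up to 1.5 mm out, both fit the stop to within about a millimetre.
- **Disagreement:** the network's own spot for the knob disagreed, reading about 5 px short of the picture. It read just as short with the pin in, so I relied on the picture and the force.
- **Other tools:** I never touched them.

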